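# Offer a heel up to the cemented heel seat

## Robot

A 6-joint arm with a two-finger parallel gripper is mounted at the origin on the work surface. World frame = base frame: x ahead of the robot, y to its left, z up, the work surface at z = 0. Lengths are in m, angles in rad, forces in N, time in s.
With the tool pointing down it reaches from about 0.375 to 0.975 m from the base axis. Payload 3.8 kg.
Tool frame: the origin (TCP) lies midway between the tips of the shut fingers; the grasp point (between the pads) lies 19 mm behind it (grip_point_offset is the distance from the TCP to the grasp point, in m); z points along the fingers, y is the line along which they close (so a half turn about z gives the same grasp; the last joint's range is limited). The gripper opens to 88 mm and grips with 3 to 60 N. Pads are 18 mm wide; open, the fingers measure 123 mm over their backs; the gripper's body (75 mm by 187 mm) begins 45 mm behind the grasp point.
Start: joints at [1.153, 0.264, 1.604, -0, 1.274, -0.037], TCP at [0.251, 0.627, 0.239] pointing down, gripper open.
Joint ranges: [-2.63, 2.63], [-0.94, 2.18], [0.31, 2.57], [-1.31, 4.45], [0, 2.66], [-2.55, 2.55]. Speed limits (rad/s): [2.57, 2.57, 3.14, 3.14, 3.14, 3.14].

## Interface

Orientations are given as a unit quaternion [w, x, y, z].
In Python, from plant import * gives the robot as it stands.
- The arm moves only by the tool send_rows, never from a script. Its argument "series" is a list of rows, each a list of 3 entries, a list of its own where there are three numbers: the opening, from 0 (shut) to 1 (fully open), then the shift along the tool's x, y, z in units of 50 mm (1.0 is 50 mm), then the turn about the tool's z in units of 10 degrees (1.0 is 10 degrees). In form: [[fingers, [x, y, z], roll], ...]. A call has 1 to 8 rows; each row shifts and turns the commanded pose from where the row before left it, along the tool's axes as they then stand; what a row does not reach is not made up. A row lasts 1/8 s, in which the tool goes at most 62.5 mm and 10.7 degrees, less where a joint would pass 70% of its speed; a pose out of reach is approached as far as the arm can. A call is refused whole if a number of a shift passes 1 or a number of a turn 1, either way. A call with a gripper value outside its range is refused whole. The fingers move at their own pace and stop on an object; the grip force is fixed at half the most. Time passes only in rows, so rows that do not move let the fingers close. It gives the time, the measured TCP pose, the force, the opening and the grip force at its end, in the units of the state.
- read_state(): the state, without advancing time (a new reading comes with each control period).
- camera(name): name is "side" or "top" or "wrist"; returns a dict with "pixels" (400x640x3 uint8, red, green, blue), "vfov" (degrees; the focal length in pixels is half the picture's height over the tangent of half this angle, whatever the lens; pixels are square), "cx", "cy" (the principal point, pixels), "dist_coeffs" ([k1, k2, p1, p2, k3] as OpenCV has them; the pictures are not rectified), "rvec" (rotation vector, rad) and "tvec" (3), from world to camera coordinates, as OpenCV has them. Camera axes: x right, y down, z forward; pixel columns grow to the right and rows downward; lengths in m; the calibration is good to about 2 mm. A picture is of the moment at which its call begins. There is no depth.
- job_done(): hands the job in; it is judged then, once.
The state is a dict: "t": time; "joint_pos": joint angles; "joint_velocities": joint speeds; "joint_efforts": joint torques, N m; "eef_pos": TCP position; "tool_rot": TCP orientation; "wrist_force": force on the tool from outside, world axes, zero at the start; "moment": the same for the moment, N m; "finger_gap": finger opening in m; "grip_force": force on a finger pad.
Only numpy, scipy, OpenCV 4.12 (cv2) and the standard library are available. Lean on these libraries where they do the work, as an engineer would, in place of code of your own. Each camera call takes 0.05 s, during which the arm holds its last target. There are 200 camera calls.

## Task

Take the brown heel (not the black one) off the drying rack and carry it over the bench tools to the shoe that stands sole-up on the jack. Stop with the heel hovering about a centimetre above the heel seat, level, cemented side down and square over it with its straight front edge towards the toe, and finish still holding it there so that I can sight the edges. The cement grabs at the first touch, so neither the heel nor the gripper may touch the shoe or its jack; do not bump the tool block and leave the black heel, the tin and the bottle where they are.

Things in the scene. Friction and masses are not known exactly. Their poses are not given: they have to be found in the camera images.
- heel: Brown D-shaped stacked-leather heel, 67 (x) x 62 (y) x 28 mm (z), about 100 g, lying cemented face down, tan brass-nailed face up. Origin: middle of the outline on the underside. +x to its straight front edge (x = +33.5); round back of radius 31 about x = -2.5, ending at x = -33.5. Flat parallel sides y = +-31 from x = -2.5 to +33.5; centre of mass near x = +5. z up.
- heel_breast (a point): Middle of the heel's straight front face, at (33.5, 0, 14) mm in the heel's frame.
- black_heel: A bystander: a black heel of the same shape, size and axes, lying beside the brown one on the same rack (either may be the nearer). Not to be moved.
- shoe: Brown shoe held sole-up on the jack. Origin: centre of the level heel seat, on its upper face; the seat has the heel's D outline (67 x 62 mm, x = -33.5 to +33.5, straight edge at +33.5) and a pale cement film. +x to the toe (at x = 262), z up. Beyond the straight edge the sole rises to 28 mm above the seat at x = 175; 96 mm at its widest. The seat stands 190 to 230 mm above the bench.
- jack: Iron jack fixed to the bench, carrying the shoe: base plate 220 x 130 mm, column, toe rest. Origin: on the bench under its column, 26 mm towards the toe from the seat's centre; axes as the shoe's. It may stand on either side of the tool block.
- drying_rack: Low wire rack fixed to the bench, 236 (x) x 96 mm (y), on either side of the tool block. Two rods along x at y = +-17 mm carry the heels, undersides 35 mm above the bench, about 110 mm apart along x. 6 mm frame rods: across the two ends (top at 35 mm), along the long sides at y = +-45 (top at 6 mm). Origin: on the bench at its centre.
- tool_block: Dark wooden block fixed to the bench between rack and jack, 220 (x) x 70 mm (y), 78 mm high, with awls, an iron, a knife and a hammer standing in it up to 187 mm above the bench; the hammer near its +x end overhangs to y = +-80 at most. Origin: on the bench under its centre.
- tin: A red cement tin, 86 mm diameter, 125 mm high over all, standing loose on the bench beyond the tool block. Origin: centre of its base. Not to be moved.
- bottle: A brown bottle of finish, 56 mm diameter, 135 mm high, standing loose on the bench beyond the tin. Origin: centre of its base. Not to be moved.
There are look-alikes about, which are no part of the job. Of the things shaped like the heel, the brown one is meant.

How it is judged:
By the outcome, as a careful person would: the job done as asked, in the order asked, and still so for the second after the job is handed in, while the arm keeps its last pose, push and grip.
It also fails if it takes over 45 s, if anything falls off the work surface, if the arm or the gripper's body presses on something with over 40 N, if the wrist force passes 120 N, or if a joint passes its speed limit or range.

## Working session

There is one attempt and no reset: what is moved stays moved. The work goes in short steps, Python scripts to look and compute and a tool call to move; the robot and the scene stay as the last step left them, time stands still between calls to the robot, and variables do not carry over. Pictures are saved under pics/ and viewed, at most 10 in all, crops included, and the job is handed in when it is done.

Besides the shell and the picture viewer there is one more tool, called after ">>>" as name(argument=value, ...) on one line, values as JSON. send_rows: Moves the arm, as the interface text tells. Its arguments: {"type":"object","properties":{"series":{"type":"array"}},"required":["series"]}

```bash
mkdir -p pics; cat > h.py <<'E'
from plant import *
import numpy as np, cv2, pickle
def snap(n,tag):
    c=camera(n); cv2.imwrite(f'pics/{tag}.png',cv2.cvtColor(c['pixels'],cv2.COLOR_RGB2BGR)); pickle.dump(c,open(f'{tag}.pkl','wb')); return c
def K(c):
    h=c['pixels'].shape[0]; f=h/2/np.tan(np.radians(c['vfov'])/2)
    return np.array([[f,0,c['cx']],[0,f,c['cy']],[0,0,1.]])
def ray(c,uv):
    p=cv2.undistortPoints(np.array(uv,float).reshape(-1,1,2),K(c),np.array(c['dist_coeffs'],float)).reshape(-1,2)
    R=cv2.Rodrigues(np.array(c['rvec'],float))[0]; t=np.array(c['tvec'],float).ravel()
    return -R.T@t, np.c_[p,np.ones(len(p))]@R
def onz(c,uv,z):
    o,d=ray(c,uv); return o+d*((z-o[2])/d[:,2])[:,None]
def proj(c,P):
    return cv2.projectPoints(np.array(P,float).reshape(-1,1,3),np.array(c['rvec'],float),np.array(c['tvec'],float),K(c),np.array(c['dist_coeffs'],float))[0].reshape(-1,2)
def load(t): return pickle.load(open(t+'.pkl','rb'))
E
python3 - <<'E'
from h import *
for n in ['top','side']:
    c=snap(n,n+'0'); o,_=ray(c,[[320,200]]); print(n,o.round(3),c['vfov'],c['dist_coeffs'])
s=read_state(); print(s['eef_pos'],s['tool_rot'],s['finger_gap'],s['t'])
E
```

```text
top [0.383 0.072 1.243] 48.923846249503455 [-0.09088132  0.          0.          0.          0.        ]
side [ 0.11  -0.597  0.681] 56.48243899461543 [-0.00175915  0.          0.          0.          0.        ]
[0.25060749 0.6260607  0.23753041] [-2.17126890e-04  1.89237146e-01  9.81930893e-01 -9.87909609e-04] 0.08851463521980721 0.1
```

View pics/top0.png

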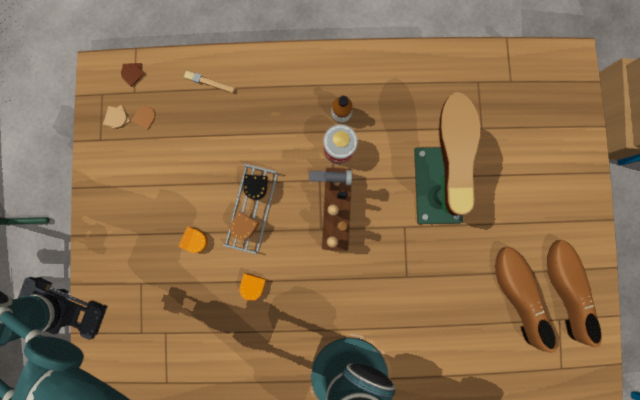

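View pics/side0.png

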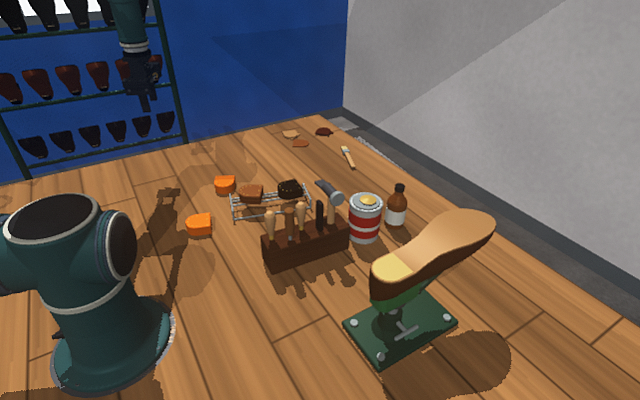

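The top view shows the rack with the brown heel at about (242,225) and the black heel at (255,186). The block is at (337,215), the tin at (340,142), and the shoe's pale seat at (460,202) with the toe up-image. I'll enlarge both regions.

```bash
python3 - <<'E'
from h import *
a=load('top0')['pixels'][:,:,::-1]; b=load('side0')['pixels'][:,:,::-1]
r=lambda im,x,y,w,h,s: cv2.resize(im[y:y+h,x:x+w],None,fx=s,fy=s,interpolation=cv2.INTER_CUBIC)
cv2.imwrite('pics/c1.png',np.vstack([np.hstack([r(a,215,155,80,60,5)[:0] ,]) if 0 else np.hstack([r(a,210,190,80,60,5),r(a,420,165,80,60,5)]),np.hstack([r(b,220,160,80,60,5),r(b,345,240,80,60,5)])]))
E
```

```text
(no output)
```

View pics/c1.png

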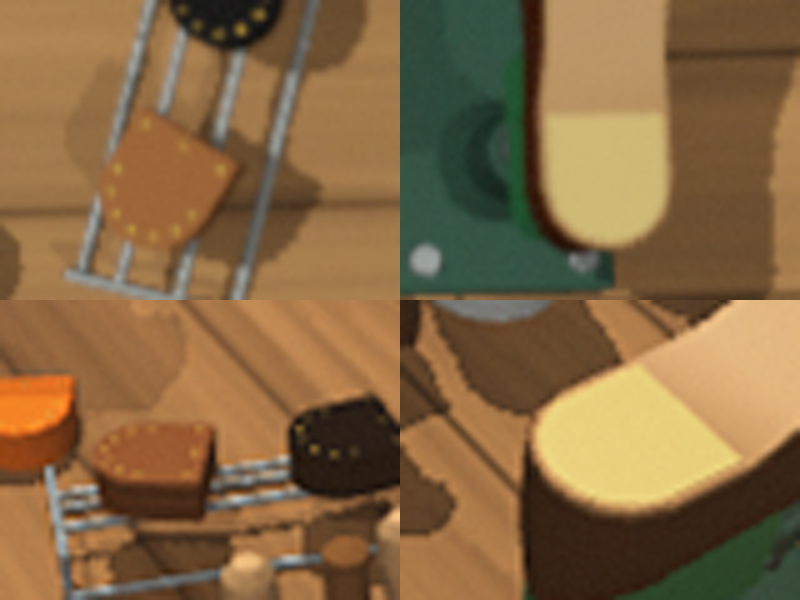

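```bash
cat > fit.py <<'E'
from h import *
from scipy.optimize import least_squares
def D(n=40):
    th=np.linspace(np.pi/2,3*np.pi/2,n)
    arc=np.c_[-2.5+31*np.cos(th),31*np.sin(th)]
    s=np.linspace(0,1,n)[:,None]
    seg=lambda a,b:np.array(a)*(1-s)+np.array(b)*s
    return np.vstack([arc,seg((-2.5,-31),(33.5,-31)),seg((33.5,-31),(33.5,31)),seg((33.5,31),(-2.5,31))])/1000
O=D()
def world(p,z): 
    c,s=np.cos(p[2]),np.sin(p[2]); return np.c_[O@np.array([[c,s],[-s,c]])+p[:2],np.full(len(O),z)]
def d2(pts,poly):
    a=poly; b=np.roll(poly,-1,0); out=[]
    for q in pts:
        t=np.clip(((q-a)*(b-a)).sum(1)/np.maximum(((b-a)**2).sum(1),1e-9),0,1)
        out.append(np.linalg.norm(q-(a+t[:,None]*(b-a)),axis=1).min())
    return np.array(out)
def fit(obs,p0,z=None):
    def r(p): return np.hstack([d2(u,proj(c,world(p,p[3] if z is None else z))) for c,u in obs])
    best=least_squares(r,p0,x_scale=[.01,.01,.1,.01][:len(p0)],diff_step=1e-4,loss='soft_l1',f_scale=.5)
    return best.x, [np.sqrt((d2(u,proj(c,world(best.x,best.x[3] if z is None else z)))**2).mean()).round(2) for c,u in obs]
def crop(pts,x,y,s=5,ox=0,oy=0): return (np.array(pts,float)-[ox,oy])/s+[x,y]-0.4
def seatpts(c,seed):
    im=c['pixels']; up=cv2.GaussianBlur(cv2.resize(im,None,fx=4,fy=4,interpolation=cv2.INTER_CUBIC),(0,0),2).astype(float)
    sx,sy=seed; ref=up[int(sy*4)-4:int(sy*4)+4,int(sx*4)-4:int(sx*4)+4].mean((0,1))
    rat=(up[...,2]+1)/(up[...,0]+1); rr=(ref[2]+1)/(ref[0]+1)
    return up,ref
E
python3 - <<'E'
from fit import *
t=load('top0'); s=load('side0')
ht=crop([(146,105),(170,119),(194,133),(218,147),(242,162),(103,180),(124,142),(104,205),(113,223),(130,238),(160,247),(185,243)],210,190)
hs=crop([(93,445),(110,430),(140,423),(175,423),(214,425),(210,450),(206,490),(180,488),(140,483),(110,472)],220,160,oy=300)
p0=[*onz(t,[ht.mean(0)],.063)[0][:2],np.radians(60)]
for y in (-1.5,-.9,-.5,0,.6,1.2,2.1,3):
    p0[2]=y
    p,e=fit([(t,ht)],p0,.063); print(y,p.round(4),e)
q0=p0[:2]
st=crop([(540,112),(570,112),(600,112),(635,112),(664,112),(542,140),(543,170),(544,200),(555,225),(575,241),(607,248),(640,240),(660,220),(668,195),(667,160),(666,135)],420,165,ox=400)
ss=crop([(640,365),(665,388),(690,411),(715,435),(740,458),(600,385),(570,400),(545,418),(535,440),(545,465),(570,490),(605,507),(640,510),(690,490)],345,240,ox=400,oy=300)
p0=[*onz(t,[st.mean(0)],.21)[0][:2],0,.21]
for y in (-.5,0,.5,1.57):
    p0[2]=y; print(y,*[ (a.round(4) if hasattr(a,'round') else a) for a in fit([(t,st),(s,ss)],p0)], fit([(t,st)],p0[:3],.21)[0].round(4))
print('hs check (side only)'); 
p,e=fit([(t,ht)],[*q0,.6],.063)
# rack features on bench & others
print('rack end corners',onz(t,crop([(68,273),(237,297)],210,190),.035).round(3))
print('block',onz(t,[[324,181],[349,249],[323,249],[351,181]],.078).round(3),'tin',onz(t,[[340,142]],.125),'hammer ends',onz(t,[[309,176],[351,177]],.187).round(3))
E
```

```text
-1.5 [ 0.4219  0.2799 -1.5863] [np.float64(1.91)]
-0.9 [ 0.422   0.2803 -0.5489] [np.float64(0.17)]
-0.5 [ 0.422   0.2803 -0.5747] [np.float64(0.16)]
0 [ 0.4219  0.2799 -1.5691] [np.float64(1.93)]
0.6 [0.4217 0.2791 0.4923] [np.float64(1.93)]
1.2 [0.4221 0.2745 1.1076] [np.float64(1.03)]
2.1 [0.4244 0.2771 1.9949] [np.float64(1.7)]
3 [0.4252 0.2777 3.052 ] [np.float64(1.64)]
-0.5 [ 0.4647 -0.2684 -0.0147  0.2016] [np.float64(0.35), np.float64(1.49)] [ 0.4631 -0.2653 -0.0085]
0 [ 0.4647 -0.2684 -0.0147  0.2016] [np.float64(0.35), np.float64(1.49)] [ 0.4631 -0.2653 -0.0085]
0.5 [ 0.4647 -0.2684 -0.0147  0.2016] [np.float64(0.35), np.float64(1.49)] [ 0.463  -0.2653 -0.0417]
1.57 [ 0.4676 -0.272   1.6102  0.2017] [np.float64(1.25), np.float64(1.83)] [ 0.4657 -0.2688  1.5864]
hs check (side only)
rack end corners [[0.377 0.338 0.035]
 [0.361 0.245 0.035]]
block [[ 0.537  0.056  0.078]
 [ 0.355 -0.004  0.078]
 [ 0.357  0.065  0.078]
 [ 0.535 -0.016  0.078]] tin [[0.63171241 0.0122789  0.125     ]] hammer ends [[ 0.536  0.094  0.187]
 [ 0.531 -0.008  0.187]]
```

```bash
cat >> fit.py <<'E'
from scipy.optimize import minimize
def fit(obs,p0,z=None):
    def r(p): return [d2(u,proj(c,world(p,p[3] if z is None else z))) for c,u in obs]
    p0=np.array(p0,float); st=np.array([.008,.008,.15,.01])[:len(p0)]
    f=lambda p: np.sqrt(1+np.hstack(r(p))**2/.25).mean()
    m=minimize(f,p0,method='Nelder-Mead',options=dict(initial_simplex=np.vstack([p0,p0+np.diag(st)]),xatol=1e-5,fatol=1e-6,maxiter=800))
    return m.x.round(4),[float(np.sqrt((x**2).mean()).round(2)) for x in r(m.x)]
E
cat > pts.py <<'E'
from fit import *
t=load('top0'); s=load('side0')
ht=crop([(146,105),(170,119),(194,133),(218,147),(242,162),(103,180),(124,142),(104,205),(113,223),(130,238),(160,247),(185,243)],210,190)
hs=crop([(93,445),(110,430),(140,423),(175,423),(214,425),(210,450),(206,490),(180,488),(140,483),(110,472)],220,160,oy=300)
st=crop([(540,112),(570,112),(600,112),(635,112),(664,112),(542,140),(543,170),(544,200),(555,225),(575,241),(607,248),(640,240),(660,220),(668,195),(667,160),(666,135)],420,165,ox=400)
ss=crop([(640,365),(665,388),(690,411),(715,435),(740,458),(600,385),(570,400),(545,418),(535,440),(545,465),(570,490),(605,507),(640,510),(690,490)],345,240,ox=400,oy=300)
E
python3 - <<'E'
from pts import *
print('heel top',fit([(t,ht)],[.422,.28,-.56],.063),'side',fit([(s,hs)],[.422,.28,-.56],.063),'both',fit([(t,ht),(s,hs)],[.422,.28,-.56],.063),'both z',fit([(t,ht),(s,hs)],[.422,.28,-.56,.063]))
p=[.464,-.267,0.]
print('seat both',fit([(t,st),(s,ss)],p+[.21]))
for z in (.19,.2,.21,.22,.23): print(z,fit([(t,st)],p,z),fit([(s,ss)],p,z))
E
```

```text
heel top (array([ 0.422 ,  0.2803, -0.5747]), [0.16]) side (array([ 0.4225,  0.281 , -0.5961]), [0.77]) both (array([ 0.4221,  0.2804, -0.5775]), [0.16, 0.76]) both z (array([ 0.422 ,  0.2801, -0.5785,  0.0636]), [0.16, 0.76])
seat both (array([ 0.4647, -0.2684, -0.0147,  0.2016]), [0.35, 1.49])
0.19 (array([ 0.4646, -0.2718, -0.0299]), [0.13]) (array([ 0.4755, -0.2627, -0.0458]), [0.76])
0.2 (array([ 0.4638, -0.2685, -0.0347]), [0.19]) (array([ 0.4685, -0.2699, -0.0555]), [1.05])
0.21 (array([ 0.463 , -0.2653, -0.0417]), [0.3]) (array([ 0.4625, -0.2758,  0.1669]), [1.52])
0.22 (array([ 0.4625, -0.2621,  0.0049]), [0.43]) (array([ 0.4556, -0.283 ,  0.207 ]), [1.86])
0.23 (array([ 0.4618, -0.2588,  0.0171]), [0.56]) (array([ 0.4487, -0.2902,  0.249 ]), [2.23])
```

```bash
cat > plan.py <<'E'
from h import *
from scipy.spatial.transform import Rotation as R
def now():
    s=read_state(); q=s['tool_rot']; M=R.from_quat([q[1],q[2],q[3],q[0]]).as_matrix(); return s,np.array(s['eef_pos']),M
def plan(pos,ty,n,nr=None,frm=None):
    """n rows of equal world steps; first nr rows roll; ty = wanted angle of tool y in world"""
    s,p,M=now()
    yaw=np.arctan2(M[1,1],M[0,1])
    if frm is not None: p,yaw=np.array(frm[0]),frm[1]
    roll=-np.degrees((ty-yaw+np.pi)%(2*np.pi)-np.pi)/10
    nr=nr or n; dz=(np.array(pos)-p)/n
    print('from',p.round(4),'ty',round(yaw,4),'roll',round(roll,3),'step mm',np.linalg.norm(dz)*1e3)
    for i in range(n):
        a=yaw; X=np.array([np.cos(a+np.pi/2),np.sin(a+np.pi/2),0]);Y=np.array([np.cos(a),np.sin(a),0])
        r=roll/nr if i<nr else 0
        print([(float(round(dz@X/.05,2))),float(round(dz@Y/.05,2)),float(round(-dz[2]/.05,2))],round(r,2))
        yaw-=np.radians(r*10)
    return M
E
python3 - <<'E'
from plan import *
M=plan([.428,.276,.14],.994,10,3); print(M.round(3))
E
```

```text
from [0.2506 0.6261 0.2375] ty 1.19 roll 1.123 step mm 40.43794956650099
[-0.59, -0.52, 0.2] 0.37
[-0.62, -0.48, 0.2] 0.37
[-0.65, -0.44, 0.2] 0.37
[-0.68, -0.39, 0.2] 0
[-0.68, -0.39, 0.2] 0
[-0.68, -0.39, 0.2] 0
[-0.68, -0.39, 0.2] 0
[-0.68, -0.39, 0.2] 0
[-0.68, -0.39, 0.2] 0
[-0.68, -0.39, 0.2] 0
[[-0.928  0.372 -0.001]
 [ 0.372  0.928 -0.002]
 [ 0.    -0.002 -1.   ]]
```

>>> send_rows(series=[[1,[-0.59,-0.52,0.2],0.37],[1,[-0.62,-0.48,0.2],0.37],[1,[-0.65,-0.44,0.2],0.38],[1,[-0.68,-0.39,0.2],0],[1,[-0.68,-0.39,0.2],0],[1,[-0.68,-0.39,0.2],0],[1,[-0.68,-0.39,0.2],0],[1,[-0.68,-0.39,0.2],0]])

```text
t: 1.1
eef_pos: [0.3934, 0.3457, 0.158]
tool_rot: [-0.0, 0.284, 0.959, -0.0]
wrist_force: [1.1, -0.0, 0.1]
finger_gap: 0.0879
grip_force: 0.0
```

>>> send_rows(series=[[1,[-0.68,-0.39,0.2],0],[1,[-0.68,-0.39,0.2],0],[1,[0,0,0],0],[1,[0,0,0],0]])

```text
t: 1.6
eef_pos: [0.4289, 0.2776, 0.1387]
tool_rot: [-0.0, 0.285, 0.959, 0.0]
wrist_force: [0.2, 0.8, 0.2]
finger_gap: 0.0877
grip_force: 0.0
```

```bash
python3 - <<'E'
from plan import *
snap('wrist','w1'); plan([.428,.276,.039],.994,6)
E
```

```text
from [0.4289 0.2781 0.1389] ty 0.9947 roll 0.004 step mm 16.657332009316136
[-0.0, -0.01, 0.33] 0.0
[-0.0, -0.01, 0.33] 0.0
[-0.0, -0.01, 0.33] 0.0
[-0.0, -0.01, 0.33] 0.0
[-0.0, -0.01, 0.33] 0.0
[-0.0, -0.01, 0.33] 0.0
```

View pics/w1.png

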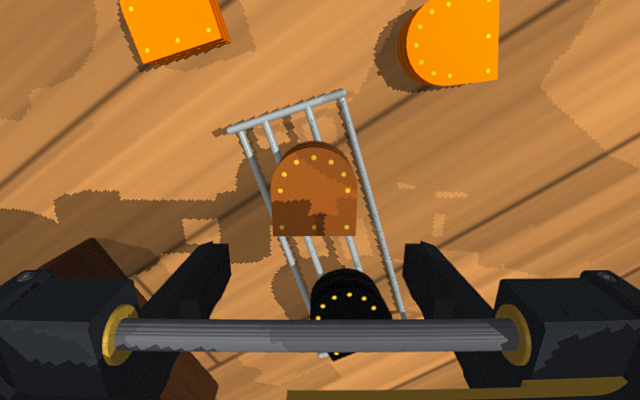

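The wrist view shows the brown heel centred between the fingers. Its front corners are at (273,236) and (356,236), its back at about (314,143), and the black heel is further on. I'll check this against the top fit.

```bash
python3 - <<'E'
from fit import *
w=load('w1'); u=np.array([(273,236),(293,236),(314,236),(335,236),(356,236),(272,210),(271,185),(356,210),(356,185),(281,160),(296,147),(314,142.5),(334,148),(348,162)],float)
print(fit([(w,u)],[.422,.28,-.577],.063)); o,_=ray(w,[[0,0]]);print(o)
E
```

```text
(array([ 0.4199,  0.2822, -0.5686]), [1.54])
[0.35877904 0.32410901 0.28427602]
```

>>> send_rows(series=[[1,[0,0,0.4],0],[1,[0,-0.02,0.4],0],[1,[0,0,0.4],0],[1,[0,0,0.4],0],[1,[0,0,0.3],0],[1,[0,0,0.1],0],[1,[0,0,0],0]])

```text
t: 2.52
eef_pos: [0.4284, 0.2768, 0.0387]
tool_rot: [-0.0, 0.284, 0.959, -0.0]
wrist_force: [0.1, -0.4, -1.4]
finger_gap: 0.0887
grip_force: 0.0
```

>>> send_rows(series=[[0.6,[0,0,0],0],[0.5,[0,0,0],0],[0.5,[0,0,0],0],[0.5,[0,0,0],0],[0.5,[0,0,0],0],[0.5,[0,0,0],0]])

```text
t: 3.28
eef_pos: [0.4288, 0.2766, 0.0392]
tool_rot: [0.0, 0.284, 0.959, 0.0]
wrist_force: [-0.2, -1.9, 5.9]
finger_gap: 0.0615
grip_force: 30.0
```

>>> send_rows(series=[[0.5,[0,0,-0.1],0],[0.5,[0,0,-0.3],0],[0.5,[0,0,-0.6],0],[0.5,[0,0,-0.8],0],[0.5,[0,0,-0.8],0],[0.5,[0,0,-0.8],0],[0.5,[0,0,-0.8],0],[0.5,[0,0,-0.6],0]])

```text
t: 4.28
eef_pos: [0.4286, 0.2766, 0.2816]
tool_rot: [0.001, 0.284, 0.959, 0.001]
wrist_force: [0.2, -0.2, -1.5]
finger_gap: 0.0618
grip_force: 30.0
```

```bash
python3 - <<'E'
from plan import *
s,p,M=now(); print(s['wrist_force'],s['moment'],s['grip_force'],s['finger_gap'],s['joint_pos'])
plan([.45,-.13,.285],1.54,14,8)
snap('wrist','w2')
E
```

```text
[ 0.18774652 -0.19991984 -1.53832503] [ 0.02423448 -0.04162876  0.00801051] 29.99904946424067 0.06179778937402747 [ 5.24273054e-01 -7.79486199e-02  1.89681125e+00  6.34264798e-05
  1.32008295e+00 -4.70375562e-01]
from [0.4286 0.2766 0.2816] ty 0.9946 roll -3.125 step mm 29.087418391647947
[-0.34, -0.47, -0.0] -0.39
[-0.31, -0.49, -0.0] -0.39
[-0.27, -0.51, -0.0] -0.39
[-0.24, -0.53, -0.0] -0.39
[-0.2, -0.55, -0.0] -0.39
[-0.17, -0.56, -0.0] -0.39
[-0.13, -0.57, -0.0] -0.39
[-0.09, -0.58, -0.0] -0.39
[-0.05, -0.58, -0.0] 0
[-0.05, -0.58, -0.0] 0
[-0.05, -0.58, -0.0] 0
[-0.05, -0.58, -0.0] 0
[-0.05, -0.58, -0.0] 0
[-0.05, -0.58, -0.0] 0
```

View pics/w2.png

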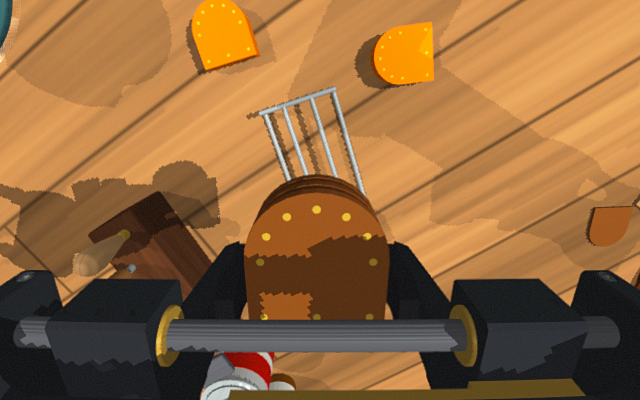

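The heel is held squarely; the wrist view shows its nailed face spanning columns 245–388 between the fingers. I'll carry it high over the block to a spot just toe-ward of the seat, so the wrist camera can see the seat behind the heel.

```bash
python3 - <<'E'
from plan import *
plan([.55,-.268,.29],1.54,16,9)
E
```

```text
from [0.4304 0.2777 0.2859] ty 0.9947 roll -3.124 step mm 34.91497717513561
[-0.5, -0.49, -0.01] -0.35
[-0.47, -0.52, -0.01] -0.35
[-0.43, -0.55, -0.01] -0.35
[-0.4, -0.57, -0.01] -0.35
[-0.36, -0.6, -0.01] -0.35
[-0.33, -0.62, -0.01] -0.35
[-0.29, -0.64, -0.01] -0.35
[-0.25, -0.65, -0.01] -0.35
[-0.21, -0.67, -0.01] -0.35
[-0.17, -0.68, -0.01] 0
[-0.17, -0.68, -0.01] 0
[-0.17, -0.68, -0.01] 0
[-0.17, -0.68, -0.01] 0
[-0.17, -0.68, -0.01] 0
[-0.17, -0.68, -0.01] 0
[-0.17, -0.68, -0.01] 0
```

>>> send_rows(series=[[0.5,[-0.25,-0.25,0],-0.17],[0.5,[-0.49,-0.5,-0.01],-0.36],[0.5,[-0.45,-0.54,-0.01],-0.36],[0.5,[-0.42,-0.56,-0.01],-0.36],[0.5,[-0.38,-0.59,-0.01],-0.36],[0.5,[-0.34,-0.61,-0.01],-0.36],[0.5,[-0.31,-0.63,-0.01],-0.36],[0.5,[-0.27,-0.65,-0.01],-0.36]])

```text
t: 5.32
eef_pos: [0.4853, 0.0186, 0.2818]
tool_rot: [-0.0, 0.052, 0.999, 0.0]
wrist_force: [0.7, 0.4, -1.1]
finger_gap: 0.0615
grip_force: 30.0
```

>>> send_rows(series=[[0.5,[-0.23,-0.66,-0.01],-0.36],[0.5,[-0.18,-0.68,-0.01],-0.07],[0.5,[-0.17,-0.68,-0.01],0],[0.5,[-0.17,-0.68,0],0],[0.5,[-0.17,-0.68,0],0],[0.5,[-0.17,-0.68,0],0],[0.5,[-0.12,-0.5,0],0],[0.5,[-0.1,-0.3,0],0]])

```text
t: 6.32
eef_pos: [0.5404, -0.2271, 0.2833]
tool_rot: [-0.0, 0.016, 1.0, 0.0]
wrist_force: [0.9, 0.8, -0.9]
finger_gap: 0.0618
grip_force: 30.0
```

```bash
python3 - <<'E'
from plan import *
s,p,M=now();print(s['t'],s['grip_force'],s['finger_gap'],s['joint_pos'])
snap('wrist','w3'); snap('top','t3'); snap('side','s3'); plan([.55,-.268,.29],1.54,1)
E
```

```text
6.325 29.999231756664813 0.06175970389411513 [-4.40391907e-01  7.23343646e-02  1.74378255e+00  1.92389513e-04
  1.32620586e+00 -1.97861517e+00]
from [ 0.5405 -0.2261  0.2834] ty 1.5383 roll -0.01 step mm 43.46988752414322
[-0.22, -0.83, -0.13] -0.01
```

View pics/w3.png

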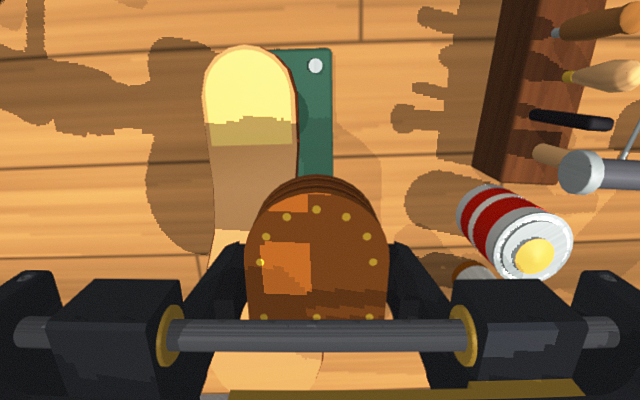

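The wrist view shows the whole seat, from its straight edge near (211,147)–(293,144) to its back at about (246,47). I'll enlarge it.

```bash
python3 - <<'E'
from h import *
a=load('w3')['pixels'][:,:,::-1]
cv2.imwrite('pics/c3.png',cv2.resize(a[35:155,190:310],None,fx=5,fy=5,interpolation=cv2.INTER_CUBIC))
E
```

```text
(no output)
```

View pics/c3.png

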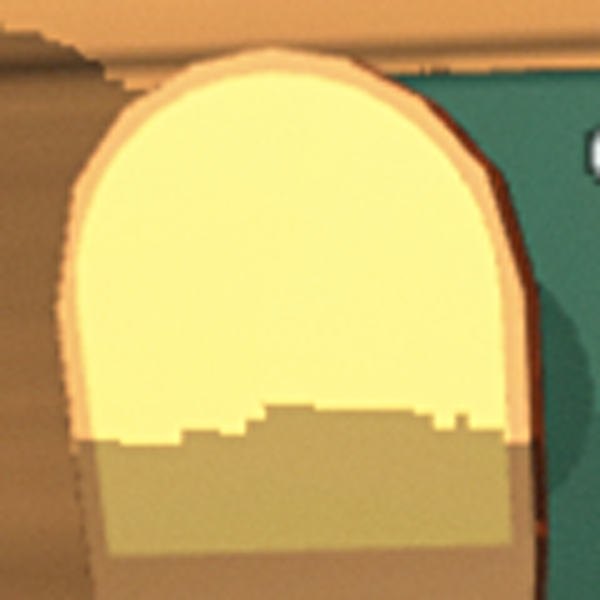

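```bash
cat > seat.py <<'E'
from pts import *
w=load('w3')
sw=crop([(108,555),(210,552),(310,549),(410,546),(512,543),(100,500),(93,440),(84,350),(78,280),(82,225),(120,160),(190,95),(280,70),(370,90),(440,150),(480,205),(500,290),(505,380),(510,480)],190,35)
def W(p): 
    c,s=np.cos(p[2]),np.sin(p[2]); return np.c_[p[4]*O@np.array([[c,s],[-s,c]])+p[:2],np.full(len(O),p[3])]
def go(obs,p0,fix={}):
    free=[i for i in range(5) if i not in fix]; p0=np.array(p0,float)
    for i,v in fix.items(): p0[i]=v
    st=np.array([.008,.008,.1,.01,.05])
    def full(q): p=p0.copy(); p[free]=q; return p
    r=lambda p:[d2(u,proj(c,W(p))) for c,u in obs]
    f=lambda q: np.sqrt(1+np.hstack(r(full(q)))**2/.25).mean()
    x0=p0[free]
    for _ in range(2):
        m=minimize(f,x0,method='Nelder-Mead',options=dict(initial_simplex=np.vstack([x0,x0+np.diag(st[free])]),xatol=1e-5,fatol=1e-6,maxiter=1000)); x0=m.x
    p=full(m.x); return p.round(4),[float(np.sqrt((e**2).mean()).round(2)) for e in r(p)]
E
python3 - <<'E'
from seat import *
p=[.464,-.268,-.03,.205,1]
print('w',go([(w,sw)],p,{4:1}))
print('w+t',go([(w,sw),(t,st)],p,{4:1}))
print('w+t free',go([(w,sw),(t,st)],p))
print('w+s free',go([(w,sw),(s,ss)],p))
print('all',go([(w,sw),(t,st),(s,ss)],p,{4:1}))
print('all free',go([(w,sw),(t,st),(s,ss)],p))
print(proj(s,[[.4974,-.237,.197],[.4974,-.299,.197]]))
E
```

```text
w (array([ 0.4655, -0.2742, -0.011 ,  0.1815,  1.    ]), [0.42])
w+t (array([ 0.4655, -0.2742, -0.0124,  0.1818,  1.    ]), [0.42, 0.24])
w+t free (array([ 0.4655, -0.2742, -0.0124,  0.1817,  1.0001]), [0.42, 0.24])
w+s free (array([ 0.4649, -0.27  , -0.0112,  0.2026,  0.915 ]), [0.44, 0.53])
all (array([ 0.4668, -0.2701,  0.02  ,  0.1967,  1.    ]), [3.19, 0.74, 1.74])
all free (array([ 0.4649, -0.27  , -0.0127,  0.2022,  0.9191]), [0.44, 1.21, 0.56])
[[390.36220329 253.11601432]
 [413.46795642 274.2803899 ]]
```

```bash
python3 - <<'E'
from seat import *
def tri(obs):
    A=np.zeros((3,3));b=np.zeros(3);L=[]
    for c,u in obs:
        o,d=ray(c,[u]); d=d[0]/np.linalg.norm(d[0]); P=np.eye(3)-np.outer(d,d); A+=P;b+=P@o;L.append((o,P))
    x=np.linalg.solve(A,b); return x.round(4),[round(float(np.linalg.norm(P@(x-o)))*1e3,1) for o,P in L]
cr={'left':(sw[0*0+4],st[0],ss[0]),'right':(sw[0],st[4],ss[4])}
# heads: wrist image is rotated: right side in image = world +y
for k,(a,b,c) in cr.items():
    print(k,'all',tri([(w,a),(t,b),(s,c)]),'ws',tri([(w,a),(s,c)]),'wt',tri([(w,a),(t,b)]),'ts',tri([(t,b),(s,c)]))
ou=crop([(62,300),(68,240),(80,185),(130,110),(185,70),(275,47),(350,62),(425,97),(490,175),(528,290),(533,380)],190,35)
for z in (.198,.2025,.207):
    P=onz(w,sw,z); print(z,'film pts front mean',P[:5].mean(0).round(4),'apex',P[12].round(4),'ywidth',P[[8,16]].round(4)[:,1], 'outer',onz(w,ou,z)[[0,5,9],:2].round(4).tolist(),'outer fit',go([(w,ou)],[.465,-.27,-.012,z,1],{2:-.012,3:z}),'front yaw',np.polyfit(P[:5,1],P[:5,0],1)[0])
E
```

```text
left all (array([ 0.4975, -0.2407,  0.2004]), [2.2, 2.0, 1.4]) ws (array([ 0.496 , -0.2424,  0.2034]), [0.8, 0.8]) wt (array([ 0.4993, -0.2437,  0.1826]), [0.4, 0.4]) ts (array([ 0.4988, -0.2395,  0.1995]), [1.1, 1.1])
right all (array([ 0.4951, -0.2977,  0.2048]), [0.3, 0.4, 0.2]) ws (array([ 0.4948, -0.2977,  0.205 ]), [0.0, 0.0]) wt (array([ 0.4965, -0.3009,  0.1957]), [0.1, 0.1]) ts (array([ 0.4953, -0.2976,  0.2046]), [0.3, 0.3])
0.198 film pts front mean [ 0.4962 -0.2712  0.198 ] apex [ 0.4333 -0.2693  0.198 ] ywidth [-0.2993 -0.2421] outer [[0.461, -0.3018], [0.4305, -0.2697], [0.462, -0.2384]] outer fit (array([ 0.4649, -0.2701, -0.012 ,  0.198 ,  1.0225]), [0.35]) front yaw 0.0037022306515320366
0.2025 film pts front mean [ 0.4954 -0.2702  0.2025] apex [ 0.4337 -0.2684  0.2025] ywidth [-0.2978 -0.2418] outer [[0.461, -0.3003], [0.431, -0.2688], [0.4619, -0.2381]] outer fit (array([ 0.4648, -0.2692, -0.012 ,  0.2025,  1.0025]), [0.35]) front yaw 0.0037022306515298747
0.207 film pts front mean [ 0.4947 -0.2693  0.207 ] apex [ 0.4342 -0.2675  0.207 ] ywidth [-0.2963 -0.2414] outer [[0.4609, -0.2988], [0.4315, -0.2679], [0.4618, -0.2378]] outer fit (array([ 0.4646, -0.2683, -0.012 ,  0.207 ,  0.9826]), [0.35]) front yaw 0.0037022306515277145
```

```bash
python3 - <<'E'
from h import *
a=load('w3')['pixels'][:,:,::-1]
cv2.imwrite('pics/c4.png',cv2.resize(a[170:325,235:400],None,fx=3.8,fy=3.8,interpolation=cv2.INTER_CUBIC)[:590])
E
```

```text
(no output)
```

View pics/c4.png

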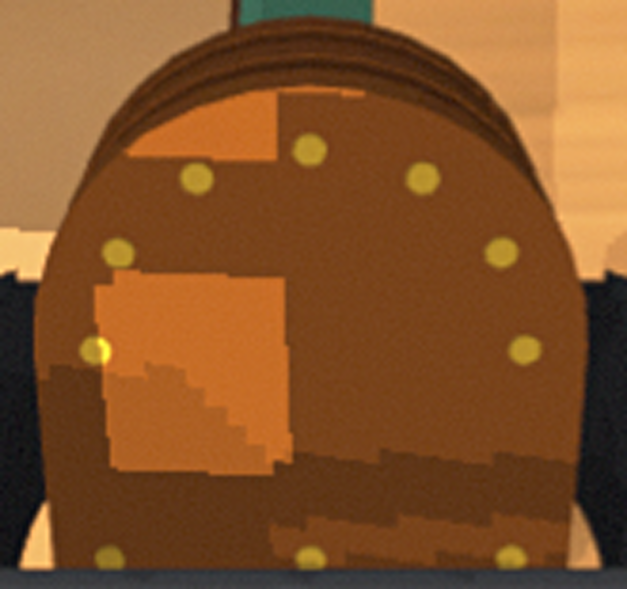

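The crop shows the nailed face: back apex at (312,86), sides at (35,310) and (587,310), and the underside rim apex at (312,17). I'll fit the held heel relative to the TCP.

```bash
python3 - <<'E'
from seat import *
from plan import now
s_,p,M=now(); print(p)   # arm unmoved since w3
face=crop([(35,310),(45,440),(55,565),(587,310),(578,440),(568,565),(312,86),(128,155),(540,190),(85,205),(45,260),(575,250)],235,170,s=3.8)
bot=crop([(312,17),(380,24),(245,24),(455,60),(165,65)],235,170,s=3.8)
p0=[p[0]-.007,p[1],-.03,p[2]+.024,1]
for dz in (.021,.024,.027):
    q,e=go([(w,face)],p0,{4:1,3:p[2]+dz}); print(dz,(q[:2]-p[:2])*1e3,q[2],e)
q,e=go([(w,face)],p0,{4:1}); print('z free',(q[[0,1,3]]-p)*1e3,q[2],e)
q[2]=0
for z in (-.007,-.004,-.001): # underside: min x and apex
    P=onz(w,bot,p[2]+z); print(z,((P[0]-p)*1e3).round(1))
P=onz(w,face,p[2]+.024); print('face apex',((P[6]-p)*1e3).round(1),'sides',((P[[0,3]]-p)[:,1]*1e3).round(1))
E
```

```text
[ 0.54049254 -0.22609731  0.28341182]
0.021 [-8.89253625  0.29731327] -0.0488 [1.03]
0.024 [-9.69253625  0.09731327] -0.039 [0.91]
0.027 [-10.09253625   0.19731327] -0.0339 [1.91]
z free [-9.39253625  0.09731327 22.58817876] -0.0364 [0.76]
-0.007 [-42.3   1.1  -7. ]
-0.004 [-43.2   1.1  -4. ]
-0.001 [-44.    1.1  -1. ]
face apex [-43.4   1.1  24. ] sides [-30.2  30.5]
```

```bash
python3 - <<'E'
from plan import *
plan([.474,-.269,.25],1.566,5)
E
```

```text
from [ 0.5405 -0.2261  0.2834] ty 1.5383 roll -0.159 step mm 17.1793453945109
[0.26, -0.18, 0.13] -0.03
[0.26, -0.18, 0.13] -0.03
[0.26, -0.18, 0.13] -0.03
[0.26, -0.18, 0.13] -0.03
[0.26, -0.17, 0.13] -0.03
```

>>> send_rows(series=[[0.5,[0.2,-0.1,0],-0.03],[0.5,[0.35,-0.25,0.0],-0.03],[0.5,[0.35,-0.25,0.06],-0.04],[0.5,[0.3,-0.2,0.2],-0.03],[0.5,[0.1,-0.09,0.2],-0.03],[0.5,[0,0,0.2],0],[0.5,[0,0,0],0],[0.5,[0,0,0],0]])

```text
t: 7.48
eef_pos: [0.475, -0.269, 0.2507]
tool_rot: [0.0, 0.002, 1.0, 0.0]
wrist_force: [0.4, 0.1, -0.4]
finger_gap: 0.0617
grip_force: 30.0
```

```bash
python3 - <<'E'
from plan import *
s,p,M=now(); print(s['t'],s['grip_force'],M.round(3).tolist())
snap('top','t5'); snap('side','s5'); plan([.474,-.269,.2185],1.566,1)
a=load('t5')['pixels'][:,:,::-1]; b=load('s5')['pixels'][:,:,::-1]
r=lambda im,x,y,w,h,q: cv2.resize(im[y:y+h,x:x+w],None,fx=q,fy=q,interpolation=cv2.INTER_CUBIC)
cv2.imwrite('pics/c5.png',np.hstack([r(a,420,150,80,110,5),r(b,345,200,80,110,5)]))
E
```

```text
7.475 29.999059424735606 [[-1.0, 0.003, 0.0], [0.003, 1.0, 0.0], [-0.0, 0.0, -1.0]]
from [ 0.4752 -0.2691  0.2511] ty 1.5676 roll 0.009 step mm 32.61103828375973
[0.02, 0.0, 0.65] 0.01
```

View pics/c5.png

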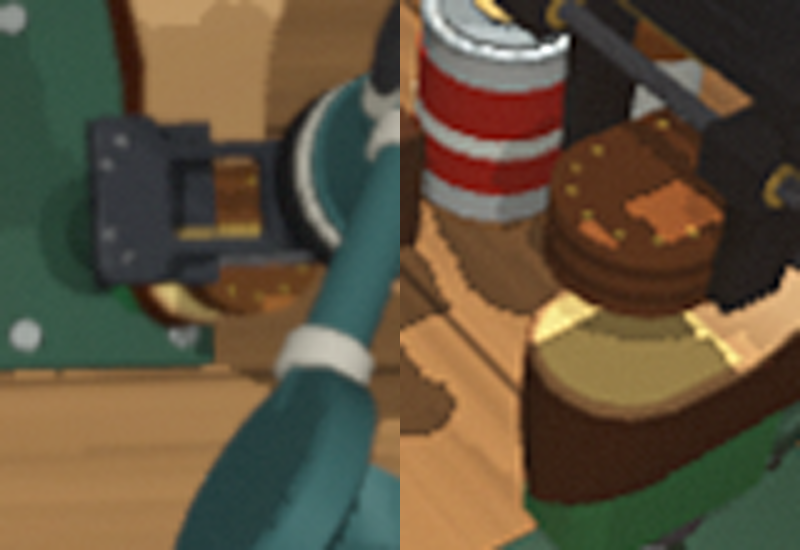

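Side crop: the heel is level over the seat with its underside rim lowest at about (650,313) in the crop. The seat rim's lowest point is about (620,418). I'll compare both with predictions before descending.

```bash
python3 - <<'E'
from seat import *
c=load('s5')
for nm,p in (('heel under',[.4657,-.269,-.006,.2465,1]),('heel top',[.4657,-.269,-.006,.2745,1]),('seat',[.4648,-.269,-.008,.203,1]),('film',[.4648,-.269,-.008,.203,.92])):
    u=(proj(c,W(p))-[345,200]+.4)*5+[400,0]; print(nm,'left',u[u[:,0].argmin()].round(),'low',u[u[:,1].argmax()].round(),'top',u[u[:,1].argmin()].round())
    if nm!='heel top': print(u[[60,79,80,119]].round().tolist())
E
```

```text
heel under left [540. 244.] low [645. 319.] top [653. 167.]
[[736.0, 290.0], [775.0, 271.0], [775.0, 271.0], [653.0, 167.0]]
heel top left [548. 181.] low [657. 256.] top [664. 106.]
seat left [526. 335.] low [626. 412.] top [635. 257.]
[[713.0, 382.0], [751.0, 363.0], [751.0, 363.0], [635.0, 257.0]]
film left [533. 336.] low [625. 406.] top [634. 263.]
[[706.0, 379.0], [740.0, 361.0], [740.0, 361.0], [634.0, 263.0]]
```

>>> send_rows(series=[[0.5,[0.01,0,0.1],0],[0.5,[0.01,0,0.2],0],[0.5,[0,0,0.2],0],[0.5,[0,0,0.08],0],[0.5,[0,0,0.04],0],[0.5,[0,0,0],0],[0.5,[0,0,0],0]])

```text
t: 8.45
eef_pos: [0.4738, -0.2693, 0.2201]
tool_rot: [0.0, 0.002, 1.0, -0.0]
wrist_force: [0.8, -0.8, -0.7]
finger_gap: 0.062
grip_force: 30.0
```

```bash
python3 - <<'E'
from plan import *
s,p,M=now(); print(s['t'],s['grip_force'],p,s['wrist_force'])
a=snap('side','s6')['pixels'][:,:,::-1]; b=snap('wrist','w6')['pixels'][:,:,::-1]
r=lambda im,x,y,w,h,q: cv2.resize(im[y:y+h,x:x+w],None,fx=q,fy=q,interpolation=cv2.INTER_CUBIC)
cv2.imwrite('pics/c6.png',np.hstack([r(a,365,225,60,80,7)[:,:420],r(b,235,150,190,280,2)[:560]] if 0 else [r(a,365,225,60,70,7),np.vstack([r(b,235,165,165,70,2.3),np.zeros((490-161,380,3),np.uint8)])[:490] if 0 else r(b,240,160,76,98,5)]))
from seat import *
p=p.mean() if 0 else p
E
```

```text
8.45 29.999215719290078 [ 0.47376944 -0.26932203  0.22010183] [ 0.82215744 -0.83972966 -0.72687438]
```

View pics/c6.png

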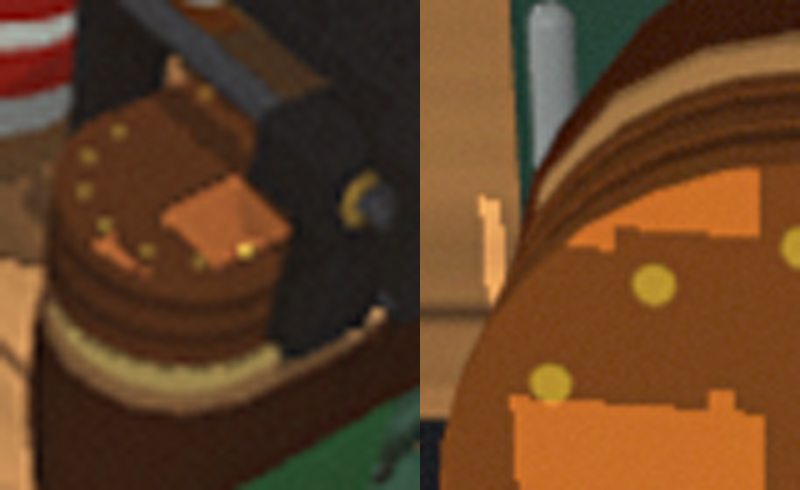

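```bash
python3 - <<'E'
from seat import *
s6,w6=load('s6'),load('w6')
H=lambda dx,z,dy=0:[.4645+dx,-.2693+dy,-.006,z,1]; S=lambda dx,z:[.4648+dx,-.269,-.008,z,1]
for nm,p in (('heel',H(0,.2156)),('heel x+3',H(.003,.2156)),('heel z+2',H(0,.2176)),('seat',S(0,.203)),('seat x-3',S(-.003,.203)),('seat z-2',S(0,.201))):
    u=(proj(s6,W(p))-[365,225]+.4)*7; v=(proj(w6,W(p))-[240,160]+.4)*5+[420,0]
    k=np.abs(v[:40,0]-795).argmin()
    print(nm,'side left',u[u[:,0].argmin()].round(),'low',u[u[:,1].argmax()].round(),'wrist row at x=795:',v[k].round(), 'row at x=600',np.interp(600,*v[:40][np.argsort(v[:40,0])].T).round())
E
```

```text
heel side left [ 40. 260.] low [183. 367.] wrist row at x=795: [786.  74.] row at x=600 140.0
heel x+3 side left [ 50. 255.] low [192. 362.] wrist row at x=795: [787. 105.] row at x=600 171.0
heel z+2 side left [ 41. 254.] low [184. 361.] wrist row at x=795: [786.  80.] row at x=600 145.0
seat side left [ 36. 294.] low [176. 401.] wrist row at x=795: [791.  44.] row at x=600 121.0
seat x-3 side left [ 26. 298.] low [166. 406.] wrist row at x=795: [791.  16.] row at x=600 92.0
seat z-2 side left [ 35. 300.] low [175. 407.] wrist row at x=795: [791.  40.] row at x=600 117.0
```

```bash
python3 - <<'E'
from seat import *
for n,cols,rows in (('s6',(381,386,391,396),range(268,288)),('w6',(300,316,330),range(158,190))):
    im=load(n)['pixels']
    for c in cols: print(n,c,rows[0],[tuple(int(v) for v in im[r,c]) for r in rows])
w6,s6=load('w6'),load('s6')
for p in ([.4645,-.2693,-.006,.2156,1],[.4648,-.269,-.008,.203,1],[.4648,-.269,-.008,.203,.92]):
    u=proj(s6,W(p))[20:80]; o=np.argsort(u[:,0]); v=proj(w6,W(p))[:40]; k=np.argsort(v[:,0])
    print('side rows',np.interp((381,386,391,396),u[o,0],u[o,1]).round(1),'wrist rows',np.interp((300,316,330),v[k,0],v[k,1]).round(1))
E
```

```text
s6 381 268 [(77, 45, 25), (76, 44, 24), (65, 37, 22), (61, 36, 22), (70, 41, 22), (74, 41, 20), (80, 50, 29), (102, 82, 48), (141, 119, 68), (159, 134, 77), (144, 119, 67), (130, 96, 59), (119, 86, 53), (102, 70, 43), (63, 37, 22), (50, 27, 16), (55, 30, 20), (55, 32, 19), (56, 32, 20), (55, 30, 20)]
s6 386 268 [(64, 39, 23), (75, 42, 23), (82, 46, 25), (74, 43, 24), (66, 37, 22), (65, 38, 22), (76, 42, 23), (77, 41, 23), (92, 66, 38), (143, 117, 67), (157, 134, 78), (154, 131, 74), (137, 108, 63), (122, 87, 53), (128, 92, 57), (83, 55, 34), (50, 25, 15), (55, 30, 17), (56, 31, 19), (53, 30, 15)]
s6 391 268 [(66, 40, 22), (63, 36, 19), (74, 40, 21), (80, 46, 26), (73, 41, 22), (60, 34, 19), (67, 39, 22), (75, 43, 24), (69, 34, 17), (116, 93, 53), (152, 130, 75), (155, 130, 75), (150, 124, 72), (130, 99, 60), (121, 85, 54), (104, 70, 43), (67, 41, 26), (51, 29, 18), (52, 27, 13), (54, 31, 18)]
s6 396 268 [(64, 37, 21), (64, 37, 20), (75, 43, 25), (78, 45, 25), (64, 37, 19), (59, 35, 21), (72, 41, 23), (75, 42, 22), (84, 55, 29), (141, 115, 66), (159, 134, 76), (155, 131, 74), (134, 10
[... 1017 characters left out ...]
 19), (90, 51, 19), (96, 51, 24)]
w6 330 158 [(52, 19, 13), (52, 22, 9), (54, 26, 14), (52, 21, 1), (52, 26, 11), (54, 25, 12), (54, 29, 12), (51, 18, 0), (55, 27, 13), (50, 20, 8), (57, 26, 13), (97, 63, 32), (117, 87, 50), (152, 109, 66), (162, 117, 68), (166, 120, 71), (162, 118, 68), (129, 90, 48), (88, 54, 27), (76, 40, 19), (93, 52, 26), (84, 45, 21), (66, 34, 16), (62, 31, 17), (75, 42, 16), (82, 43, 24), (83, 48, 24), (99, 54, 27), (83, 47, 21), (65, 30, 11), (64, 36, 14), (80, 43, 13)]
side rows [274.8 276.4 277.  276.5] wrist rows [176.2 174.5 176.1]
side rows [280.2 281.6 281.9 281.2] wrist rows [170.5 168.5 170.1]
side rows [278.9 280.4 280.8 280. ] wrist rows [175.8 173.5 175.3]
```

Column profiles match the model in both views: the underside edge and film edge agree within half a pixel. The heel is square over the seat with a gap of about 12.5 mm. I'll lower it 2 mm.

>>> send_rows(series=[[0.5,[0,0,0.02],0],[0.5,[0,0,0.02],0],[0.5,[0,0,0],0],[0.5,[0,0,0],0]])

```text
t: 9.05
eef_pos: [0.4735, -0.2692, 0.2177]
tool_rot: [-0.0, 0.002, 1.0, -0.0]
wrist_force: [0.2, -0.7, -1.1]
finger_gap: 0.0619
grip_force: 30.0
```

```bash
python3 - <<'E'
from plan import *
s,p,M=now(); print(s['t'],s['grip_force'],p,M.round(3).tolist(),s['wrist_force'])
im=snap('side','s7')['pixels']
for c in (386,391): print([int(v) for v in im[270:288,c,0]])
if s['grip_force']>25 and abs(p[2]-.218)<.002: print(job_done())
E
```

```text
9.05 29.999165330082178 [ 0.47354692 -0.26916879  0.21769816] [[-1.0, 0.004, -0.0], [0.004, 1.0, -0.0], [0.0, -0.0, -1.0]] [ 0.19814046 -0.72929025 -1.14833175]
[72, 79, 75, 67, 62, 74, 77, 88, 142, 160, 137, 123, 129, 84, 49, 53, 52, 55]
[62, 77, 82, 72, 65, 65, 74, 72, 98, 146, 153, 128, 121, 105, 68, 50, 54, 51]
the job is handed in; nothing more can be done
None
```

The job is handed in: the arm still holds the brown heel level, square and cemented side down, about 10 mm (give or take a few) above the heel seat, with its straight edge towards the toe; the arm readings showed no sign of a bump or touch.

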